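# Break a taper arbor free and clip it into its cradle

## Robot

A 6-joint arm with a two-finger parallel gripper is mounted at the origin on a cart in front of the work surface, level with it; the furniture and walls round the work are solid. World frame = base frame: x ahead of the robot, y to its left, z up, the work surface at z = 0. Lengths are in m, angles in rad, forces in N, time in s.
With the tool pointing down it reaches from about 0.3 to 0.775 m from the base axis. Payload 14.6 kg.
Tool frame: the origin (TCP) lies at the very end of the fingers, on their centre line; the grasp point (between the pads) lies 19 mm behind it; z points along the fingers, y is the line along which they close (so a half turn about z gives the same grasp; the last joint's range is limited). The gripper opens to 94 mm and grips with 3 to 60 N. Pads are 16 mm wide; open, the fingers measure 119 mm over their backs; the gripper's body (75 mm by 177 mm) begins 78 mm behind the grasp point.
Start: joints at [-1.197, 0.3, 1.521, -0, 1.321, -0.067], TCP at [0.235, -0.497, 0.205] pointing down, gripper open.
Joint ranges: [-3.03, 3.03], [-0.79, 2.21], [0.23, 2.52], [-1.04, 4.18], [0, 3.07], [-2.55, 2.55]. Speed limits (rad/s): [2.22, 2.22, 2.57, 3.14, 3.14, 3.14].

## Interface

Orientations are given as [roll, pitch, yaw] about the fixed x, y, z axes, in that order (R = Rz(yaw) Ry(pitch) Rx(roll)).
In Python, from station import ctrl gives the robot as it stands.
- The arm moves only by the shell command python3 -m pendant 'ROWS' [OPENING] [FORCE]. ROWS is JSON, a list of rows, each a list of 2 entries, a list of its own where there are three numbers: the shift along the world's x, y, z in cm, then the turn about the world's z in rad. A call has 1 to 20 rows; each row shifts and turns the commanded pose from where the row before left it; what a row does not reach is not made up. A row lasts 1/12 s, in which the tool goes at most 41.7 mm and 7.16 degrees, less where a joint would pass 70% of its speed; a pose out of reach is approached as far as the arm can. A call is refused whole if a number of a shift passes 4.17 or a number of a turn 0.125, either way. A call with a gripper value outside its range is refused whole. OPENING is the opening, from 0 (shut) to 1 (fully open), set as the call begins (- or left out, the last holds). The fingers move at their own pace and stop on an object; FORCE is the grip in N (left out, the last holds). Time passes only in rows, so rows that do not move let the fingers close. It gives the time, the measured TCP pose, the force, the opening and the grip force at its end, in the units of the state.
- ctrl.get_obs(): the state, without advancing time (a new reading comes with each control period).
- ctrl.camera(name): name is "scene" or "top" or "wrist"; returns a dict with "color" (480x640x3 uint8, red, green, blue), "intrinsics" (3x3 intrinsics, pixels), "k1" (the pictures are not rectified: a ray, as slopes to the right and down, at radius r is drawn at 1 + k1 r^2 times it, then the intrinsics apply), "camera_from_world" (4x4, takes a point from world to camera coordinates). Camera axes: x right, y down, z forward; pixel columns grow to the right and rows downward; lengths in m; the calibration is good to about 2 mm. A picture is of the moment at which its call begins. There is no depth.
- ctrl.hand_in(): hands the job in; it is judged then, once.
The state is a dict: "time_s": time; "qpos": joint angles; "joint_vel": joint speeds; "tau": joint torques, N m; "ee_pos": TCP position; "eef_rot": TCP orientation; "force": force on the tool from outside, world axes, zero at the start; "moment": the same for the moment, N m; "grip_width": finger opening in m; "grip_force": force on a finger pad.
Only numpy, scipy, OpenCV 4.12 (cv2) and the standard library are available. Lean on these libraries where they do the work, as an engineer would, in place of code of your own. Each camera call takes 0.05 s, during which the arm holds its last target. There are 200 camera calls.

## Task

The square-headed arbor is stuck in its taper stand: twist it by the head, an eighth of a turn or a little more either way, to break it free, pull it out, and store it lying down in the snap-in cradle, pressed fully home so that the spring latch snaps back over its head. The arbor must lie with its tapered shank in the fork. Leave the round-headed arbor in its stand and do not push the other things about.

Things in the scene. Friction and masses are not known exactly. Their poses are not given: they have to be found in the camera images.
- arbor_head (a point): Centre of the square head of the arbor to store (loose, steel, about 0.35 kg): a plain dark block 30 x 30 mm, 50 mm long, flat sides square to this frame's x and y; z points from the shank to the head's free end (up at the start). At the start only the head shows, its underside on stand_a's top, 25 mm below this point. The arbor's centre of mass is about 9 mm from here, toward the shank.
- arbor_tang (a point): End of the arbor's shank, 85 mm from the head's centre (-z). Under the head comes a 60 mm shank: a round taper, 30 mm thick at the head and 22 mm at its end, then a flat tang 8 x 18 mm, 14 mm long. At the start it is hidden in the stand. Laid down, the arbor lies on a flat of the head, the shank level or drooping slightly.
- stand_a_mouth (a point): Centre of the top face, 74 mm above the bench, of the fixed stand holding the square-headed arbor: block 62 x 62 mm on a foot 96 (its x) x 80 mm, 12 mm thick. z up. The taper grips: a straight pull does not release it. Turned 45 degrees or more about its axis, either way, against a steady 0.25 N m of friction, it lifts out straight with little force; 62 mm of lift clears the stand.
- stand_a_bush (a joint): Turn (rad) of the drive bush deep in that stand that the arbor's tang turns; 0 at the start, stops at +-1.2, positive counter-clockwise seen from above; it stays where it is left. The arbor's head turns up to 0.15 rad before the bush follows.
- round_arbor_head (a point): Centre of the head of the other arbor, which stays in its stand: same size of shank, but the head is round, 35 mm in diameter, 50 mm long, with grooves and a tapered top. z up.
- stand_b_mouth (a point): Centre of the top face, 74 mm above the bench, of the fixed stand of the round-headed arbor; same shape as the first stand. (A wall cabinet hangs over the rear of the bench: underside 0.49 m above it, front face 0.62 m ahead of the robot.)
- cradle_seat (a point): Where the head's centre lies when stored, 39 mm above the bench, in the fixed plywood cradle (base 150 x 90 x 10 mm, centred 30 mm to +x). x along the stored arbor, from head to shank; y to the latch; z up. The head rests on a rib 22 mm wide, 24 mm high, to x = 40 mm; an end wall 36 mm high is 4 mm behind it. From x = -8 to +55 mm both sides of the rib are open to fingers.
- cradle_fork (a point): Middle of the top of the cradle's fork, 67 mm to +x of the seat: two posts 48 mm high, 14 mm long, with flared tops up to 60 mm, 27 mm apart, between which the end of the shank (22 to 24 mm thick) lies.
- cradle_cheek (a point): Inner top edge of the fixed steel cheek that faces the latch: 16 mm long, 50 mm high with a flared top to 63 mm, its inner face 16.5 mm to -y of the seat's centre line and its middle 18 mm to -x of the seat.
- latch (a joint): Slide (m) of the spring latch, 0 shut, growing as it is pushed outward (+y of the seat); at most 0.012. Its slanted leaf overhangs the head's place by 6 mm; a head pressed straight down wedges it 4 to 7 mm open (some 5 to 15 N downward), and it snaps back over the head's top only when the head is on the rib (1.5 mm play).
- latch_tip (a point): Lower inner edge of the latch's leaf, 55 mm above the bench, 18 mm to -x and 10 mm to +y of the seat. The leaf is 12 mm wide and slants up and outward to 79 mm above the bench.
- glue_bottle: Standing glue bottle, 58 mm in diameter, 159 mm high, near the first stand; origin at the centre of its underside. Leave alone.
- masking_roll: Roll of masking tape lying flat, 104 mm across, 25 mm high; origin at the centre of its underside. Leave alone.
- screw_box: Small cardboard screw box 59 x 83 x 45 mm; origin at the centre of its underside. Leave alone.
- tape_measure: Tape measure 63 x 86 x 62 mm behind the cradle; origin at the centre of its underside. Leave alone.
Mind the look-alikes: they are no part of the job. What is shaped like the part that bears arbor_head but green is not meant.

How it is judged:
On the way, in this order (a step that is already met when the one before it is completed fails the run):
1. the arbor is twisted loose in its stand (bush turned by more than 0.3 rad, either way) ((value of joint stand_a_bush above 0.3 rad or value of joint stand_a_bush below -0.3 rad)), for 0.05 s.
2. the arbor is pulled out clear of the stand (distance between arbor_head and stand_a_mouth above 0.09 m), for 0.05 s.
3. the arbor, lying in line over the cradle, wedges the latch open by more than 2.5 mm (value of joint latch above 0.0025 m and distance between arbor_head and cradle_seat below 0.05 m and angle between the z axis of arbor_head and the x axis of cradle_seat, either way round below 0.35 rad), for 0.05 s.
At the end, for the whole second after the job is handed in: The square-headed arbor lies in the cradle with its shank in the fork: the centre of its head within 8 mm of the seat and no more than 3 mm above it, its axis within 0.12 rad of the cradle's, and the latch shut again (within 1.5 mm) (distance between arbor_head and cradle_seat below 0.008 m and z of arbor_head in the frame of cradle_seat below 0.003 m and angle between the z axis of arbor_head and the x axis of cradle_seat, either way round below 0.12 rad and value of joint latch below 0.0015 m); the robot touches nothing.
It fails at once if the round-headed arbor is disturbed (moved more than 10 mm) (distance of round_arbor_head from where it was at the start of the episode above 0.01 m).
It fails at once if the glue bottle is moved more than 40 mm (distance of glue_bottle from where it was at the start of the episode above 0.04 m).
It fails at once if the masking roll is moved more than 40 mm (distance of masking_roll from where it was at the start of the episode above 0.04 m).
It fails at once if the screw box is moved more than 40 mm (distance of screw_box from where it was at the start of the episode above 0.04 m).
It fails at once if the tape measure is moved more than 40 mm (distance of tape_measure from where it was at the start of the episode above 0.04 m).
It also fails if it takes over 69 s, if anything falls off the work surface, if the arm or the gripper's body presses on something with over 40 N, if the wrist force passes 120 N, or if a joint passes its speed limit or range.

## Working session

There is one attempt and no reset: what is moved stays moved. The work goes in short steps, Python scripts to look and compute and a shell command to move; the robot and the scene stay as the last step left them, time stands still between calls to the robot, and variables do not carry over. Pictures are saved under pics/ and viewed, at most 10 in all, crops included, and the job is handed in when it is done.

```bash
mkdir -p pics; ls; cat > h.py <<'E'
import numpy as np, cv2, pickle
from station import ctrl
def snap(n,f):
    c=ctrl.camera(n); cv2.imwrite(f'pics/{f}.png',c['color'][:,:,::-1]); pickle.dump(c,open(f'pics/{f}.pkl','wb')); return c
def load(f): return pickle.load(open(f'pics/{f}.pkl','rb'))
def ray(c,u,v):
    K=np.array(c['intrinsics']);d=np.array([(u-K[0,2])/K[0,0],(v-K[1,2])/K[1,1]])
    s=d.copy()
    for _ in range(20): s=d/(1+c['k1']*(s@s))
    T=np.array(c['camera_from_world']);R=T[:3,:3]
    return -R.T@T[:3,3], R.T@np.array([s[0],s[1],1])
def onz(c,u,v,z):
    o,d=ray(c,u,v); return o+d*(z-o[2])/d[2]
def proj(c,p):
    T=np.array(c['camera_from_world']);K=np.array(c['intrinsics']);q=T[:3,:3]@np.array(p)+T[:3,3];s=q[:2]/q[2];s=s*(1+c['k1']*(s@s))
    return K[:2,:2]@s+K[:2,2]
def tri(c1,a,c2,b):
    o1,d1=ray(c1,*a);o2,d2=ray(c2,*b)
    t=np.linalg.lstsq(np.c_[d1,-d2],o2-o1,rcond=None)[0];p,q=o1+d1*t[0],o2+d2*t[1]
    return (p+q)/2,np.linalg.norm(p-q)
E
python3 - <<'E'
from h import *
for n in('scene','top','wrist'):
    c=snap(n,n+'0'); o,d=ray(c,320,240);print(n,o.round(3),d.round(3),c['k1'])
print(ctrl.get_obs())
E
```

```text
pics
scene [-0.219  0.629  0.681] [ 0.652 -0.548 -0.524] 0.027025879069953653
top [ 3.200e-01 -1.000e-03  1.185e+00] [ 0.171  0.01  -0.985] -0.05394269361484396
wrist [ 0.295 -0.47   0.384] [-0.19  -0.116 -0.975] -0.08949720313718951
{'time_s': 0.15, 'qpos': array([-1.19659173e+00,  3.00336777e-01,  1.52139714e+00, -3.61809540e-05,
        1.32069024e+00, -6.66112169e-02]), 'joint_vel': array([ 0.00096771, -0.00112709, -0.00126458, -0.00190332,  0.00056701,
        0.00067409]), 'tau': array([ 8.85389927e-04, -5.31963265e+01, -3.52818525e+01,  7.08368607e-02,
        2.36389157e-02, -1.00890413e-04]), 'ee_pos': array([ 0.23458921, -0.49726062,  0.20503783]), 'eef_rot': array([-3.14076066e+00, -2.03762135e-05,  4.40824777e-01]), 'force': array([ 1.00728215, -0.22699537, -0.8447855 ]), 'moment': array([ 0.04713299, -0.04540914, -0.02227895]), 'grip_force': 0.0, 'grip_width': 0.09415721800026923}
```

View pics/top0.png

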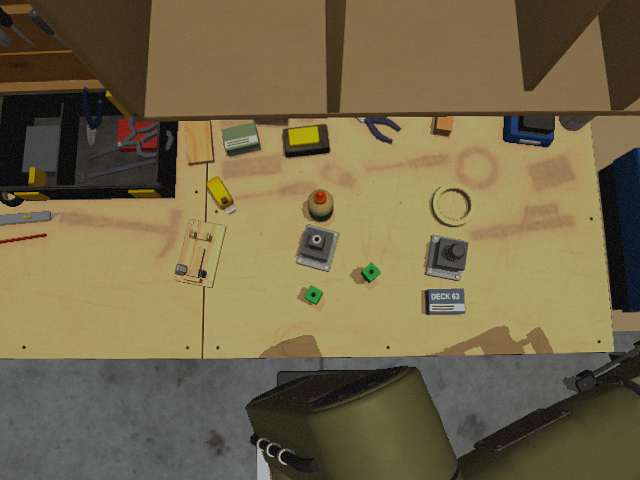

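View pics/scene0.png

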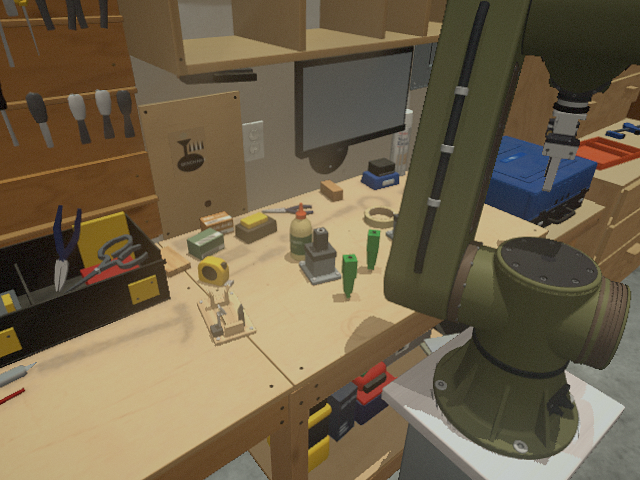

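The top view shows two stands, at (317,243) and (447,255), with a cradle at (200,252). There are green look-alikes at (371,271) and (313,295), and the bottle is at (320,205). Candidates for the arbor are the dark heads at (317,240) and (453,250), plus the two green ones, which are excluded by colour. A close crop will settle it.

```bash
python3 - <<'E'
from h import *
t=cv2.imread('pics/top0.png');s=cv2.imread('pics/scene0.png')
r=lambda i,x,y,w,h,W,H:cv2.resize(i[y:y+h,x:x+w],(W,H),interpolation=cv2.INTER_CUBIC)
a=np.hstack([r(t,285,215,70,52,400,300),r(t,415,225,70,52,400,300)])
b=np.hstack([r(t,160,205,80,90,267,300),r(s,180,265,90,80,337,300),r(s,290,215,60,92,196,300)])
cv2.imwrite('pics/crop1.png',np.vstack([a,b]))
E
```

```text
(no output)
```

View pics/crop1.png

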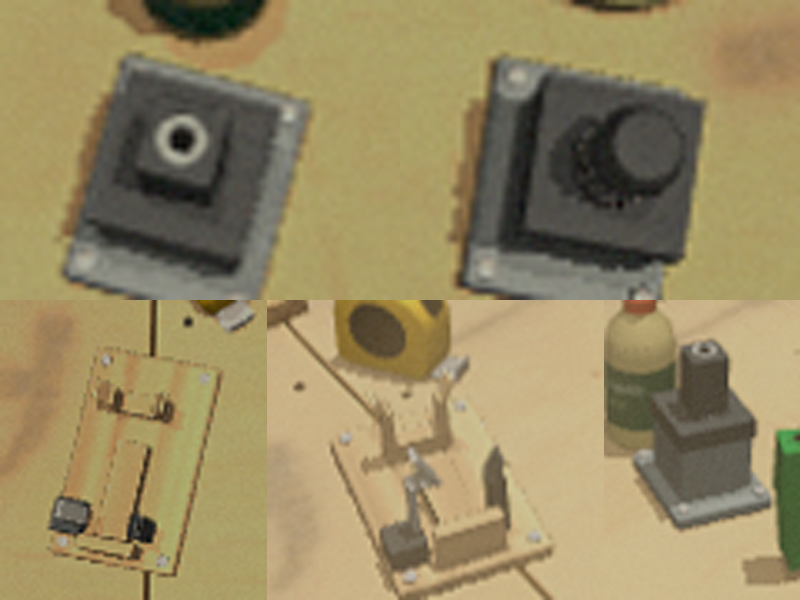

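The crop settles it. The left stand, near the bottle, holds the square dark head, with its top ring at top-view pixel about (316.7,239.3). The right head, at (453,250), is round and grooved. In the cradle the latch is on the left (+y) and the fork is at the far end. Next come coarse positions.

```bash
python3 - <<'E'
from h import *
c=load('top0');s=load('scene0')
A=lambda x,y:(285+x*70/400,215+y*52/300)
print('head top',onz(c,*A(181,140),.124))
f=[onz(c,*A(*p),.012)[:2] for p in((122,58),(310,100),(262,298),(65,280))]
print('footA',np.round(f,3),np.mean(f,0)); 
st=[onz(c,*A(*p),.074)[:2] for p in((128,62),(280,102),(238,268),(85,222))]
print('top',np.round(st,3),np.mean(st,0))
C=lambda x,y:(160+x*80/267,205+y*90/300)
b=[onz(c,*C(*p),.01)[:2] for p in((97,346),(220,370),(175,577),(50,548))]
print('cradle base',np.round(b,3),np.mean(b,0),[np.linalg.norm(b[i]-b[i-1]) for i in range(4)])
d=(b[0]+b[1]-b[2]-b[3]);print('yaw',np.arctan2(d[1],d[0]))
rib=[onz(c,*C(*p),.024)[:2] for p in((125,442),(150,447),(128,543),(101,538))]
print('rib',np.round(rib,3))
print('bottle',onz(c,320,197,.159),'ring scene',onz(s,319.,232,.124))
E
```

```text
head top [0.50614466 0.01678321 0.124     ]
footA [[ 0.56   0.043]
 [ 0.542 -0.035]
 [ 0.461 -0.014]
 [ 0.469  0.066]] [0.50791181 0.01522657]
top [[ 0.546  0.038]
 [ 0.529 -0.021]
 [ 0.465 -0.004]
 [ 0.484  0.055]] [0.50590351 0.01703296]
cradle base [[0.367 0.315]
 [0.35  0.229]
 [0.211 0.258]
 [0.23  0.344]] [0.28967216 0.2866167 ] [np.float64(0.13980224985112974), np.float64(0.08769272129451867), np.float64(0.142091595065361), np.float64(0.08838863701414651)]
yaw -0.20512017776945846
rib [[0.302 0.291]
 [0.298 0.273]
 [0.235 0.287]
 [0.238 0.305]]
bottle [0.58906994 0.00832253 0.159     ] ring scene [0.50401616 0.02598846 0.124     ]
```

Cross-checks hold: the head lies over the stand centre, and the footprint is 80 x 90 mm as it should be. I'll move above the head and turn so the fingers close across world y.

```bash
python3 -m pendant '[[[1.36,2.57,0.3],0.124],[[1.36,2.57,0.3],0.124],[[1.36,2.57,0.3],0.124],[[1.36,2.57,0.3],0.124],[[1.36,2.57,0.3],0.124],[[1.36,2.57,0.3],0.124],[[1.36,2.57,0.3],0.124],[[1.36,2.57,0.3],0.124],[[1.36,2.57,0.3],0.124],[[1.36,2.57,0.3],0.124],[[1.36,2.57,0.3],0.124],[[1.36,2.57,0.3],0.124],[[1.36,2.57,0.3],0.124],[[1.36,2.57,0.3],0.124],[[1.36,2.57,0.3],0.124],[[1.36,2.57,0.3],0.124],[[1.36,2.57,0.3],0.124],[[1.36,2.57,0.3],0.124],[[1.36,2.57,0.3],0.124],[[1.36,2.57,0.3],0.124]]' 0.6 60
python3 -m pendant '[[[0,0,0],0],[[0,0,0],0],[[0,0,0],0]]'
python3 - <<'E'
from h import *
c=snap('wrist','w1');print(ctrl.get_obs()['ee_pos'],ctrl.get_obs()['eef_rot'],ctrl.get_obs()['qpos'].round(2))
print(proj(c,[.506,.017,.124]))
E
```

```text
time_s: 1.82
ee_pos: [0.507, 0.0181, 0.2654]
eef_rot: [-3.142, -0.0, 2.927]
force: [0.5, 0.1, -0.5]
grip_width: 0.0565
grip_force: 0.0
time_s: 2.07
ee_pos: [0.5063, 0.0162, 0.2651]
eef_rot: [-3.141, -0.001, 2.919]
force: [0.1, -0.1, -0.5]
grip_width: 0.0565
grip_force: 0.0
[0.5062668  0.0158789  0.26522364] [-3.14134658e+00 -4.53434206e-04  2.91853522e+00] [-0.04  0.16  1.55 -0.    1.43 -1.39]
[312.85612522 232.00680873]
```

View pics/w1.png

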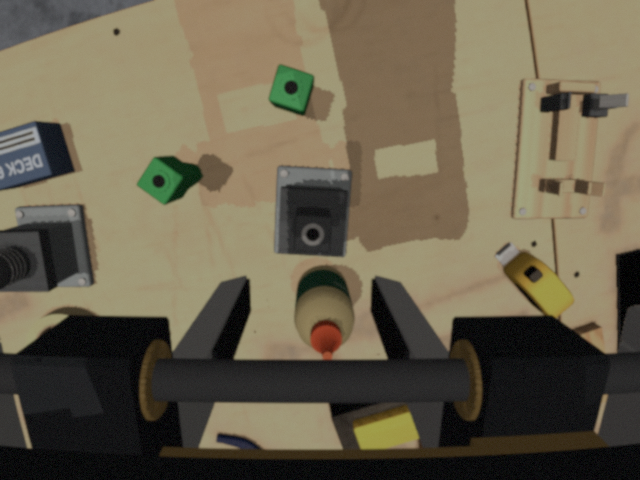

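The wrist view shows the head ring at (313,234) against a predicted (313,232). The cradle is fully visible at right: base corners are (523,79), (514,217), (588,216) and about (600,80), and the latch is at (600,103). I'll take an enhanced crop for the head's yaw and the cradle corners.

```bash
python3 - <<'E'
from h import *
t=cv2.imread('pics/w1.png')
r=lambda i,x,y,w,h,W,H:cv2.resize(i[y:y+h,x:x+w],(W,H),interpolation=cv2.INTER_CUBIC)
a=r(t,265,155,100,110,400,440);a=np.clip(a.astype(float)*2.2,0,255).astype(np.uint8)
b=r(t,505,65,125,165,333,440)
cv2.imwrite('pics/crop2.png',np.hstack([a,b]))
E
```

```text
(no output)
```

View pics/crop2.png

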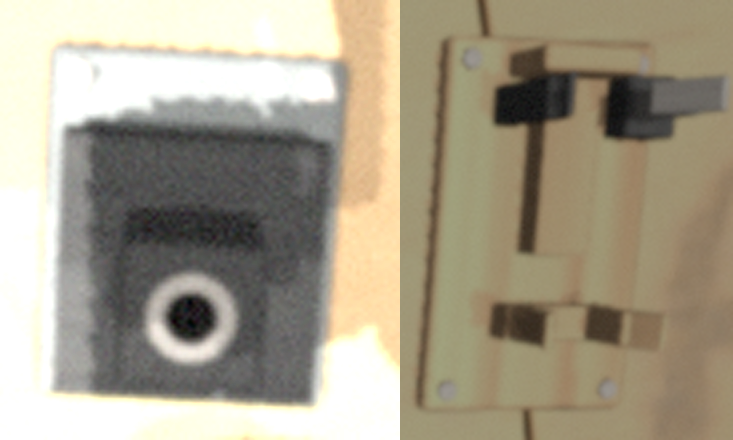

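```bash
python3 - <<'E'
from h import *
c=load('w1')
A=lambda x,y:(265+x/4,155+y/4); C=lambda x,y:(505+(x-400)*125/333,65+y*165/440)
ya=lambda p,q:np.arctan2(*(q-p)[1::-1])
P=lambda F,x,y,z:onz(c,*F(x,y),z)
print('ring',P(A,190,319,.124))
l,r=P(A,120,243,.124),P(A,265,247,.124);print('head near edge',l,r,ya(l,r)-np.pi/2,np.linalg.norm(l-r))
l,r=P(A,66,130,.074),P(A,328,146,.074);print('stand edge',l,r,ya(l,r)-np.pi/2,np.linalg.norm(l-r))
l,r=P(A,55,45,.012),P(A,347,65,.012);print('foot edge',ya(l,r)-np.pi/2,np.linalg.norm(l-r))
b=[P(C,*p,.01)[:2] for p in((447,37),(420,406),(617,409))]
print(np.round(b,4),np.linalg.norm(b[0]-b[1]),np.linalg.norm(b[1]-b[2]),ya(b[0],b[1]),ya(b[1],b[2])-np.pi/2)
cen=(b[0]+b[2])/2;print('base centre',cen)
r1,r2=P(C,530,253,.024),P(C,583,258,.024);print('rib end',r1,r2,np.linalg.norm(r1-r2))
E
```

```text
ring [0.50814019 0.01622433 0.124     ]
head near edge [0.48992918 0.00600939 0.124     ] [0.49710448 0.03405599 0.124     ] -0.2504626905349452 0.02894989416667236
stand edge [ 0.46956082 -0.00371263  0.074     ] [0.48626198 0.05364273 0.074     ] -0.2833523594449403 0.05973748087458337
foot edge -0.2899784977489741 0.07697051424908133
[[0.418  0.2618]
 [0.5615 0.2321]
 [0.5817 0.3189]] 0.14654261354522483 0.08913484698625651 -0.20444555527589234 -0.2291754644277697
base centre [0.49983435 0.29033364]
rib end [0.50624855 0.27765299 0.024     ] [0.5126593  0.29978198 0.024     ] 0.023038885799467026
```

(My earlier cradle figure used the wrong crop offset. The correct base centre is about (0.50, 0.29), yaw about -0.215, to be refined later.) The head is confirmed at (0.507, 0.0165), with yaw about -0.26. I'll descend and grip.

```bash
python3 -m pendant '[[[0.1,0,-3],-0.04],[[0,0,-3],0],[[0,0,-3],0],[[0,0,-3],0],[[0,0,-2.5],0],[[0,0,-2],0],[[0,0,-1.2],0],[[0,0,0],0],[[0,0,0],0]]'
python3 -m pendant '[[[0,0,0],0],[[0,0,0],0],[[0,0,0],0],[[0,0,0],0],[[0,0,0],0],[[0,0,0],0]]' 0 60
```

```text
time_s: 2.87
ee_pos: [0.5074, 0.0158, 0.0886]
eef_rot: [-3.141, -0.001, 2.879]
force: [-0.6, -0.2, 0.7]
grip_width: 0.0565
grip_force: 0.0
time_s: 3.37
ee_pos: [0.5079, 0.0167, 0.089]
eef_rot: [3.141, 0.001, 2.881]
force: [-1.3, 1.6, 6.3]
grip_width: 0.0297
grip_force: 60.0
```

```bash
python3 -m pendant '[[[0,0,0],-0.1],[[0,0,0],-0.1],[[0,0,0],-0.1],[[0,0,0],-0.1],[[0,0,0],-0.1],[[0,0,0],-0.1],[[0,0,0],-0.1],[[0,0,0],-0.1],[[0,0,0],-0.1],[[0,0,0],-0.1],[[0,0,0],0],[[0,0,0],0]]'
python3 -m pendant '[[[0,0,0.3],0],[[0,0,0.4],0],[[0,0,0.5],0],[[0,0,0],0]]'
```

```text
time_s: 4.37
ee_pos: [0.5074, 0.0167, 0.089]
eef_rot: [-3.141, -0.0, 1.88]
force: [-5.2, 1.7, 10.4]
grip_width: 0.03
grip_force: 60.0
time_s: 4.7
ee_pos: [0.508, 0.0165, 0.1014]
eef_rot: [3.141, 0.0, 1.881]
force: [0.2, -0.2, -1.9]
grip_width: 0.0295
grip_force: 60.0
```

```bash
python3 -m pendant '[[[0,0,2.5],0],[[0,0,2.5],0],[[0,0,2.5],0],[[0,0,2.5],0],[[-0.4,1.34,0],0.105],[[-0.4,1.34,0],0.105],[[-0.4,1.34,0],0.105],[[-0.4,1.34,0],0.105],[[-0.4,1.34,0],0.105],[[-0.4,1.34,0],0.105],[[-0.4,1.34,0],0.105],[[-0.4,1.34,0],0.105],[[-0.4,1.34,0],0.105],[[-0.4,1.34,0],0.105],[[0,0,-3],0],[[0,0,-3],0],[[0,0,-2.5],0],[[0,0,-2],0],[[0,0,-1],0],[[0,0,0],0]]'
python3 - <<'E'
from h import *
s=snap('scene','s1');i=cv2.imread('pics/s1.png')[180:360,180:400];t=snap('top','t1');j=cv2.imread('pics/t1.png')[180:330,160:360]
cv2.imwrite('pics/crop3.png',np.hstack([cv2.resize(i,(440,360)),cv2.resize(j,(360,360))]))
E
```

```text
time_s: 6.37
ee_pos: [0.4669, 0.1503, 0.0839]
eef_rot: [-3.14, -0.003, 2.931]
force: [0.7, 0.0, -3.9]
grip_width: 0.0299
grip_force: 60.0
```

View pics/crop3.png

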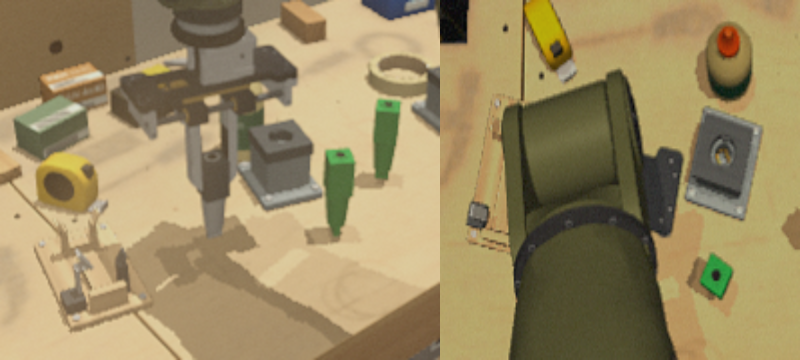

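The arbor is out, held upright over free bench between the stand and cradle, with its tang at scene crop (213,230). I'll lower it to the bench, loosen the grip, and tip it by moving the head back toward -x along an arc.

```bash
python3 -m pendant '[[[0,0,-0.4],0],[[0,0,-0.3],0],[[0,0,-0.25],0],[[0,0,0],0]]'
python3 -m pendant '[[[0,0,0],0],[[0,0,0],0],[[0,0,-0.1],0],[[0,0,0],0]]' - 8
```

```text
time_s: 6.8
ee_pos: [0.4676, 0.1506, 0.0758]
eef_rot: [-3.142, -0.0, 2.931]
force: [-0.2, 0.6, -3.5]
grip_width: 0.0298
grip_force: 60.0
time_s: 7.13
ee_pos: [0.4678, 0.1506, 0.0751]
eef_rot: [3.141, 0.0, 2.931]
force: [0.3, -0.3, -4.3]
grip_width: 0.0302
grip_force: 8.0
```

```bash
python3 -m pendant '[[[0,0,-0.15],0],[[0,0,-0.15],0],[[0,0,0],0]]'
python3 -m pendant '[[[-0.4,0.08,-0.05],0],[[-0.4,0.08,-0.05],0],[[-0.4,0.08,-0.1],0],[[-0.4,0.08,-0.1],0],[[0,0,0],0]]' - 6
```

```text
time_s: 7.38
ee_pos: [0.4688, 0.1506, 0.0732]
eef_rot: [3.141, 0.003, 2.931]
force: [-1.5, -2.0, 9.2]
grip_width: 0.0299
grip_force: 8.0
time_s: 7.8
ee_pos: [0.4518, 0.1541, 0.0697]
eef_rot: [3.141, 0.001, 2.931]
force: [-1.4, 1.0, 5.3]
grip_width: 0.03
grip_force: 6.0
```

```bash
python3 -m pendant '[[[-0.47,0.1,-0.1],0],[[-0.47,0.1,-0.1],0],[[-0.47,0.1,-0.1],0],[[-0.47,0.1,-0.1],0],[[-0.4,0.08,-0.22],0],[[-0.4,0.08,-0.22],0],[[-0.4,0.08,-0.22],0],[[-0.4,0.08,-0.22],0],[[0,0,0],0]]'
python3 - <<'E'
from h import *
s=snap('scene','s2');i=cv2.imread('pics/s2.png')[200:320,200:360];cv2.imwrite('pics/crop4.png',cv2.resize(i,(640,480)))
E
```

```text
time_s: 8.55
ee_pos: [0.4158, 0.161, 0.0555]
eef_rot: [-3.141, -0.001, 2.931]
force: [-0.2, -0.1, -2.7]
grip_width: 0.0301
grip_force: 6.0
```

View pics/crop4.png

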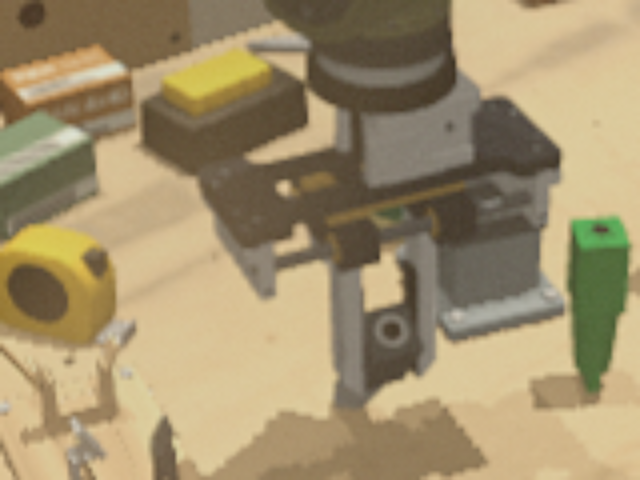

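The head now tilts toward -x, with its ring end facing the camera at crop (390,330), so the tipping works. I'll continue the arc.

```bash
python3 -m pendant '[[[-0.35,0.07,-0.35],0],[[-0.35,0.07,-0.35],0],[[-0.35,0.07,-0.35],0],[[-0.35,0.07,-0.35],0],[[-0.28,0.06,-0.37],0],[[-0.28,0.06,-0.37],0],[[-0.28,0.06,-0.37],0],[[-0.28,0.06,-0.37],0],[[0,0,0],0]]'
python3 -m pendant '[[[-0.2,0.04,-0.4],0],[[-0.2,0.04,-0.4],0],[[-0.15,0.03,-0.4],0],[[-0.1,0.02,-0.4],0],[[0,0,0],0]]'
```

```text
time_s: 9.35
ee_pos: [0.3909, 0.1661, 0.0265]
eef_rot: [-3.141, -0.001, 2.931]
force: [-0.3, 0.4, -4.0]
grip_width: 0.03
grip_force: 6.0
time_s: 9.77
ee_pos: [0.3847, 0.1674, 0.0106]
eef_rot: [-3.141, -0.001, 2.931]
force: [-0.3, -0.5, -3.9]
grip_width: 0.03
grip_force: 6.0
```

```bash
python3 -m pendant '[[[-0.05,0.01,-0.3],0],[[0,0,-0.3],0],[[0,0,0],0]]'
python3 -m pendant '[[[0,0,0],0],[[0,0,0],0],[[0,0,0],0],[[0,0,0],0],[[0,0,0],0],[[0,0,0],0]]' 0.55
python3 -m pendant '[[[0.2,0,2.5],0],[[0.2,0,3],0],[[0.2,0,4],0],[[0.2,0,4],0],[[0,0,3],0],[[0,0,0],0],[[0,0,0],0]]'
python3 - <<'E'
from h import *
snap('wrist','w2')
E
```

```text
time_s: 10.02
ee_pos: [0.3846, 0.1675, 0.0049]
eef_rot: [-3.141, -0.0, 2.931]
force: [0.2, 0.1, -3.8]
grip_width: 0.0297
grip_force: 6.0
time_s: 10.52
ee_pos: [0.3848, 0.1676, 0.0054]
eef_rot: [3.142, 0.0, 2.931]
force: [0.3, -0.5, -0.6]
grip_width: 0.0521
grip_force: 0.0
time_s: 11.1
ee_pos: [0.3932, 0.1677, 0.1713]
eef_rot: [3.14, 0.003, 2.931]
force: [0.4, -0.5, -1.5]
grip_width: 0.0517
grip_force: 0.0
```

View pics/w2.png

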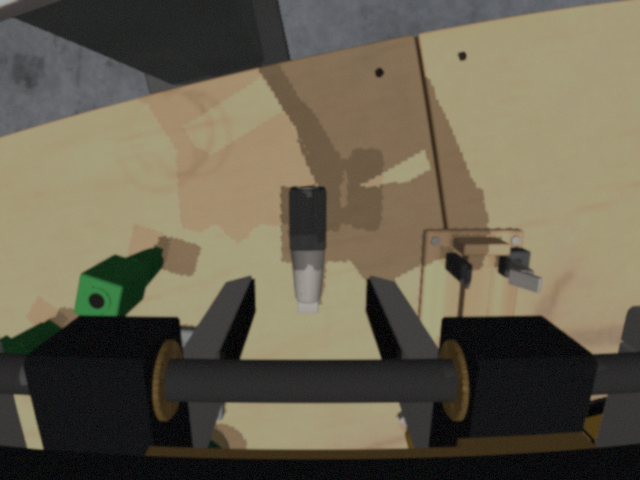

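The arbor lies flat, with its head at (308,218) and its shank toward +x (tang at (308,305)). The cradle is at right, with the latch at (520,268) and the near corner at (427,232). Now to measure the arbor.

```bash
python3 - <<'E'
from h import *
c=load('w2');o,_=ray(c,320,240);print('cam',o)
g=cv2.cvtColor(c['color'],cv2.COLOR_RGB2HSV)
V=g[:,:,2];S=g[:,:,1]
for r in range(184,256,6): 
    x=np.where(V[r,280:340]<75)[0]; print(r,(x.min()+280,x.max()+280) if len(x) else None,end=' ')
print()
for r in (256,262,270,280,290,305):
    x=np.where(S[r,280:340]<60)[0]; print(r,(x.min()+280,x.max()+280) if len(x) else None,end=' ')
print()
P=lambda u,v,z:onz(c,u,v,z)
l,r=P(292.,249,.03),P(326,249,.03);m=(l+r)/2
t=P(308.5,310,.015);print('shoulder',m,np.linalg.norm(l-r),'tang end',t,'dist',np.linalg.norm((t-m)[:2]))
d=(t-m)[:2];print('axis yaw',np.arctan2(d[1],d[0])); 
e=(P(291,187,.03)+P(327,187,.03))/2;print('free end',e,np.linalg.norm((e-m)[:2]))
E
```

```text
cam [0.32681323 0.1802567  0.35031205]
184 None 190 (np.int64(290), np.int64(325)) 196 (np.int64(289), np.int64(325)) 202 (np.int64(289), np.int64(325)) 208 (np.int64(289), np.int64(325)) 214 (np.int64(289), np.int64(325)) 220 (np.int64(289), np.int64(325)) 226 (np.int64(290), np.int64(325)) 232 (np.int64(289), np.int64(325)) 238 (np.int64(290), np.int64(325)) 244 (np.int64(290), np.int64(325)) 250 (np.int64(291), np.int64(323)) 
256 (np.int64(292), np.int64(323)) 262 (np.int64(292), np.int64(322)) 270 (np.int64(293), np.int64(322)) 280 (np.int64(293), np.int64(321)) 290 (np.int64(294), np.int64(329)) 305 (np.int64(296), np.int64(318)) 
shoulder [0.40650084 0.16267066 0.03      ] 0.02767843317683264 tang end [0.46470639 0.14968646 0.015     ] dist 0.05963618697796443
axis yaw -0.2194814463474866
free end [0.35732685 0.17323444 0.03      ] 0.05029587170248218
```

The sizes agree (head 50 mm, shank 59.6 mm). Before grasping I'll take one good view of the cradle.

```bash
python3 -m pendant '[[[2.8,2.2,0.6],0],[[2.8,2.2,0.6],0],[[2.8,2.2,0.6],0],[[2.8,2.2,0.6],0],[[2.8,2.2,0.6],0],[[0,0,0],0],[[0,0,0],0],[[0,0,0],0]]'
python3 - <<'E'
from h import *
c=snap('wrist','w3');i=cv2.imread('pics/w3.png');o,_=ray(c,320,240);print(o,[proj(c,p).round() for p in ([.47,.297,.024],[.536,.282,.06])])
cv2.imwrite('pics/crop5.png',cv2.resize(i[130:330,220:420],(600,600),interpolation=cv2.INTER_CUBIC))
E
```

```text
time_s: 11.82
ee_pos: [0.5317, 0.2771, 0.1983]
eef_rot: [-3.14, -0.003, 2.931]
force: [-0.7, -0.1, -0.5]
grip_width: 0.0517
grip_force: 0.0
[0.46645639 0.28998838 0.37759524] [array([320., 151.]), array([319., 238.])]
```

View pics/crop5.png

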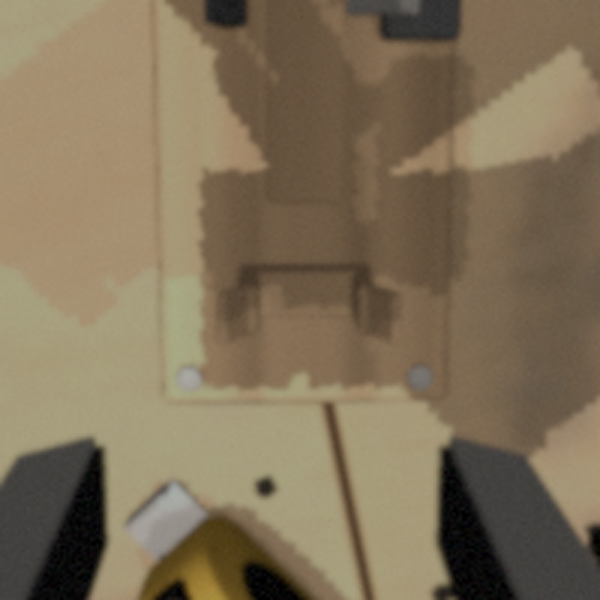

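The crop shows the base's far corners at (167,402) and (445,400), the screws at (189,378) and (420,376), and the rib end at row about 202 between columns 265 and 350.

```bash
python3 - <<'E'
from h import *
c=load('w3');P=lambda x,y,z:onz(c,220+(x+.5)/3-.5,130+(y+.5)/3-.5,z)[:2]
n=lambda a:np.round(a,4)
yw=-.215;ux=np.array([np.cos(yw),np.sin(yw)]);uy=np.array([-ux[1],ux[0]])
a,b=P(167,402,.01),P(445,400,.01);d=b-a;print('far edge',a,b,np.linalg.norm(d),'yaw',np.arctan2(d[1],d[0])-np.pi/2)
for nm,p,q in(('left',P(153,20,.01),P(166,390,.01)),('right',P(456,100,.01),P(446,380,.01))):
    d=q-p;print(nm,np.arctan2(d[1],d[0]))
print('seat from base',(a+b)/2-.105*ux)
s1,s2=P(189,378,.01),P(420,376,.01);d=s2-s1;print('screws',np.linalg.norm(d),np.arctan2(d[1],d[0])-np.pi/2,(s1+s2)/2)
r1,r2=P(265,201,.024),P(350,203,.024);print('rib',np.linalg.norm(r1-r2),(r1+r2)/2-.04*ux)
t=load('top0');C=lambda x,y,z=.01:onz(t,160+x*80/267,205+(y-300)*90/300,z)[:2]
bb=[C(*p) for p in((97,346),(220,370),(175,577),(50,548))];d=bb[0]+bb[1]-bb[2]-bb[3]
print('top: seat',np.mean(bb,0)-.03*ux,'yaw',np.arctan2(d[1],d[0]),[round(np.linalg.norm(bb[i]-bb[i-1]),4) for i in range(4)])
# edge lines by gradient in the top view / wrist, rib edges in full wrist image
g=cv2.GaussianBlur(cv2.cvtColor(c['color'],cv2.COLOR_RGB2GRAY),(3,3),0).astype(int)
for v in(60,75,90,105,120): print(v,[int(x) for x in np.argsort(-abs(np.diff(g[v,240:400])))[:8]+240])
p=lambda x,y,z:np.array([.4705,.2967])+0
E
```

```text
far edge [0.56290616 0.23496517] [0.58051027 0.32047398] 0.08730213229810319 yaw -0.2030379779319178
left -0.19518818011085615
right -0.21459050571723418
seat from base [0.46912569 0.30012105]
screws 0.07216451984538252 -0.20149364393864255 [0.5639702  0.27883535]
rib 0.02471734371019191 [0.46985222 0.29934265]
top: seat [0.46849822 0.29814127] yaw -0.19545703048316032 [np.float64(0.1469), np.float64(0.0906), np.float64(0.1493), np.float64(0.0911)]
60 [287, 288, 283, 393, 284, 282, 392, 286]
75 [291, 290, 286, 398, 287, 285, 397, 292]
90 [294, 293, 289, 290, 288, 243, 295, 242]
105 [258, 257, 259, 256, 271, 275, 270, 268]
120 [287, 373, 269, 288, 372, 300, 286, 359]
```

Three estimates agree on the seat: about (0.469, 0.2985), yaw about -0.20. I'll go back to grasp the lying arbor near its centre of mass, at (0.391, 0.166).

```bash
python3 -m pendant '[[[-2.81,-2.22,0],0],[[-2.81,-2.22,0],0],[[-2.81,-2.22,0],0],[[-2.81,-2.22,0],0],[[-2.81,-2.22,0],0],[[0,0,-3],0],[[0,0,-3],0],[[0,0,-3],0],[[0,0,-3],0],[[0,0,-3],0],[[0,0,-2.2],0],[[0,0,-1.4],0],[[0,0,-0.7],0],[[0,0,0],0],[[0,0,0],0]]'
python3 -m pendant '[[[0,0,0],0],[[0,0,0],0],[[0,0,0],0],[[0,0,0],0],[[0,0,0],0],[[0,0,0],0]]' 0 60
```

```text
time_s: 13.12
ee_pos: [0.392, 0.1664, 0.0079]
eef_rot: [3.141, 0.0, 2.931]
force: [-0.1, -0.6, -0.7]
grip_width: 0.0521
grip_force: 0.0
time_s: 13.62
ee_pos: [0.3924, 0.1666, 0.0079]
eef_rot: [3.141, 0.001, 2.931]
force: [-2.1, -1.6, 7.5]
grip_width: 0.0295
grip_force: 60.0
```

The grasp is a bit high and far toward the shank for resisting the latch moment. I'll regrasp lower and 7 mm closer to the head centre.

```bash
python3 -m pendant '[[[0,0,0],0],[[0,0,0],0],[[0,0,0],0],[[-0.35,0.07,-0.2],-0.004],[[-0.37,0.08,-0.25],0],[[0,0,0],0],[[0,0,0],0]]' 0.5
python3 -m pendant '[[[0,0,0],0],[[0,0,0],0],[[0,0,0],0],[[0,0,0],0],[[0,0,0],0],[[0,0,0],0]]' 0 60
python3 -m pendant '[[[0,0,0.4],0],[[0,0,1],0],[[0,0,3],0],[[0,0,3],0],[[0,0,3],0],[[0,0,1],0],[[0,0,0],0],[[0,0,0],0]]'
python3 - <<'E'
from h import *
c=snap('wrist','w4');o=ctrl.get_obs();p=o['ee_pos'];print(p,o['eef_rot'],o['moment'])
g=cv2.cvtColor(c['color'],cv2.COLOR_RGB2HSV);V=g[:,:,2];S=g[:,:,1]
R=V<75
for r in range(180,330,10):
    x=np.where(R[r,270:350])[0];y=np.where(S[r,270:350]<60)[0];print(r,x.min()+270 if len(x) else 0,x.max()+270 if len(x) else 0,y.min()+270 if len(y) else 0,y.max()+270 if len(y) else 0)
i=cv2.imread('pics/w4.png');cv2.imwrite('pics/crop6.png',cv2.resize(i[150:400,220:420],(480,600)))
E
```

```text
time_s: 14.2
ee_pos: [0.3846, 0.1681, 0.0026]
eef_rot: [-3.141, -0.0, 2.927]
force: [-0.2, 0.2, 0.8]
grip_width: 0.047
grip_force: 0.0
time_s: 14.7
ee_pos: [0.3851, 0.1681, 0.0029]
eef_rot: [3.141, 0.0, 2.927]
force: [-0.2, 0.4, -0.3]
grip_width: 0.0297
grip_force: 60.0
time_s: 15.37
ee_pos: [0.3847, 0.168, 0.1166]
eef_rot: [-3.142, 0.0, 2.927]
force: [-0.2, -0.0, -4.3]
grip_width: 0.0295
grip_force: 60.0
[0.3843052  0.16783709 0.11586092] [-3.14073590e+00 -1.36969352e-03  2.92683013e+00] [ 0.07140383 -0.17213803 -0.00765531]
180 0 0 0 0
190 0 0 0 0
200 0 0 0 0
210 0 0 0 0
220 0 0 0 0
230 0 0 0 0
240 281 340 289 338
250 276 344 277 343
260 273 347 274 346
270 273 346 274 346
280 270 349 270 349
290 270 349 270 349
300 270 349 270 349
310 270 349 273 348
320 270 349 270 347
```

```bash
python3 -m pendant '[[[1.1,1.62,0],0.013],[[1.1,1.62,0],0],[[1.1,1.62,0],0],[[1.1,1.62,0],0],[[1.1,1.62,0],0],[[1.1,1.62,0],0],[[1.1,1.62,0],0],[[1.15,1.64,0],0],[[0,0,-1],0],[[0,0,-1],0],[[0,0,0],0],[[0,0,0],0],[[0,0,0],0]]'
python3 - <<'E'
from h import *
c=snap('scene','s5');c2=snap('wrist','w5');i=cv2.imread('pics/s5.png')[220:360,160:300];j=cv2.imread('pics/w5.png')[100:400,190:450]
print(ctrl.get_obs()['ee_pos'],ctrl.get_obs()['eef_rot'])
E
```

```text
time_s: 16.5
ee_pos: [0.4732, 0.2974, 0.0966]
eef_rot: [-3.141, -0.001, 2.939]
force: [0.2, -0.3, -3.3]
grip_width: 0.0295
grip_force: 60.0
[0.47350236 0.29763683 0.09725451] [3.14129151e+00 3.98268072e-04 2.93947716e+00]
```

```bash
python3 -m pendant '[[[0,0,-1],0],[[0,0,-1],0],[[0,0,-0.8],0],[[0,0,-0.5],0],[[0,0,0],0]]'
python3 -m pendant '[[[0,0,-0.5],0],[[0,0,-0.5],0],[[0,0,-0.3],0],[[0,0,0],0]]'
python3 -c "
from h import *
print(ctrl.get_obs()['moment'])"
```

```text
time_s: 17.02
ee_pos: [0.4727, 0.2969, 0.0621]
eef_rot: [-3.139, -0.002, 2.94]
force: [-2.2, -5.8, -3.7]
grip_width: 0.0298
grip_force: 60.0
time_s: 17.35
ee_pos: [0.4733, 0.2975, 0.0499]
eef_rot: [-3.141, -0.001, 2.94]
force: [1.0, -2.8, -9.1]
grip_width: 0.0295
grip_force: 60.0
[-0.49117716 -0.57230007  0.02547126]
```

```bash
python3 -m pendant '[[[0,0,-0.25],0],[[0,0,-0.25],0],[[0,0,0],0],[[0,0,0],0]]'
python3 -c "
from h import *
snap('scene','s6'); i=cv2.imread('pics/s6.png')[235:355,160:280]
cv2.imwrite('pics/crop7.png',cv2.resize(i,(600,600),interpolation=cv2.INTER_CUBIC)); print(ctrl.get_obs()['force'],ctrl.get_obs()['moment'])"
```

```text
time_s: 17.68
ee_pos: [0.4732, 0.2976, 0.0454]
eef_rot: [-3.141, -0.001, 2.94]
force: [0.9, -4.3, -8.5]
grip_width: 0.0292
grip_force: 60.0
[ 1.12015319 -4.43312303 -7.69502693] [-0.82763708 -0.29378786  0.09703465]
```

The force is slightly odd (extra downward), so I'll use the last picture here as a scene and wrist composite.

```bash
python3 -c "
from h import *
snap('wrist','w6'); a=cv2.imread('pics/s6.png')[235:355,170:270]; b=cv2.imread('pics/w6.png')[130:430,220:420]
b=np.clip(b.astype(float)*1.6,0,255).astype(np.uint8)
cv2.imwrite('pics/crop7.png',np.hstack([cv2.resize(a,(400,480),interpolation=cv2.INTER_CUBIC),cv2.resize(b,(400,480))[:,:]]))"
```

```text
(no output)
```

View pics/crop7.png

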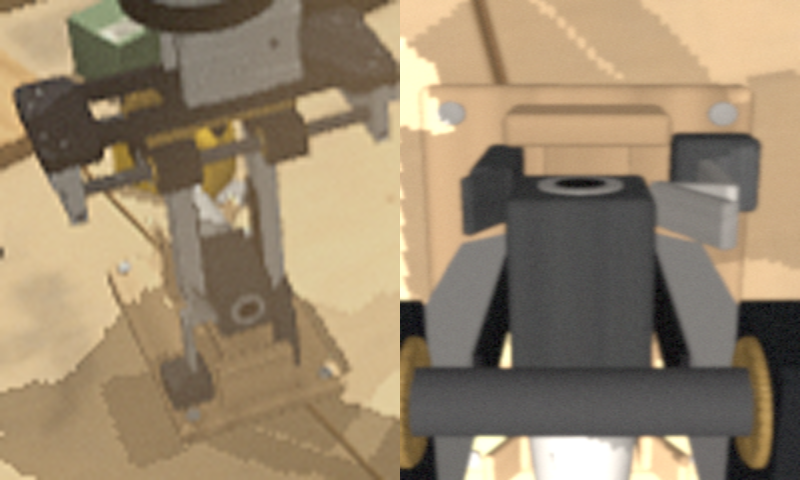

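The picture shows the head seated between cheek and latch, aligned, with the latch leaf riding on its side and the end wall clear behind. I'll continue pressing down.

```bash
python3 -m pendant '[[[0,0,-0.3],0],[[0,0,-0.3],0],[[0,0,-0.3],0],[[0,0,-0.3],0],[[0,0,0],0]]'
python3 -m pendant '[[[0,0,-0.2],0],[[0,0,-0.2],0],[[0,0,-0.15],0],[[0,0,0],0]]'
python3 -c "
from h import *
print(ctrl.get_obs()['force'],ctrl.get_obs()['moment'])"
```

```text
time_s: 18.2
ee_pos: [0.4733, 0.2976, 0.0335]
eef_rot: [-3.141, -0.0, 2.94]
force: [-0.3, -5.0, -7.2]
grip_width: 0.0299
grip_force: 60.0
time_s: 18.53
ee_pos: [0.4734, 0.2982, 0.0282]
eef_rot: [3.141, -0.0, 2.94]
force: [-1.0, -0.6, -6.3]
grip_width: 0.0297
grip_force: 60.0
[-0.99409552 -0.59808041 -6.28060991] [-0.11785149 -0.08367698  0.0433872 ]
```

```bash
python3 -m pendant '[[[0,0,-0.1],0],[[0,0,-0.1],0],[[0,0,0],0],[[0,0,0],0]]'
python3 -m pendant '[[[0,0,-0.1],0],[[0,0,-0.05],0],[[0,0,0],0],[[0,0,0],0]]'
```

```text
time_s: 18.87
ee_pos: [0.4738, 0.2983, 0.0269]
eef_rot: [3.14, 0.001, 2.94]
force: [-0.8, 1.3, 1.3]
grip_width: 0.0299
grip_force: 60.0
time_s: 19.2
ee_pos: [0.4738, 0.2984, 0.0269]
eef_rot: [3.14, 0.001, 2.94]
force: [-9.4, -3.1, 20.5]
grip_width: 0.0295
grip_force: 60.0
```

Firm contact on the rib came at TCP 0.0269 (0.0267 predicted), and the latch side force is gone. I'll release and retreat.

```bash
python3 -m pendant '[[[0,0,0.05],0],[[0,0,0],0],[[0,0,0],0],[[0,0,0],0],[[0,0,0],0],[[0,0,0],0]]' 0.5
python3 -m pendant '[[[0,0,1],0],[[0,0,1.5],0],[[0,0,3],0],[[0,0,4],0],[[0,0,4],0],[[0.5,-1,3],0],[[0.5,-1,2],0],[[0,0,0],0],[[0,0,0],0],[[0,0,0],0]]'
python3 - <<'E'
from h import *
c=snap('wrist','w7')
g=cv2.cvtColor(c['color'],cv2.COLOR_RGB2HSV);V=g[:,:,2].astype(int);S=g[:,:,1]
yw=-.2;ux=np.array([np.cos(yw),np.sin(yw)]);uy=np.array([-ux[1],ux[0]]);s0=np.array([.469,.2985])
pt=lambda x,y,z:[*(s0+x*ux+y*uy),z]
for n,p in(('centre top',(0,0,.054)),('free end',(-.025,0,.054)),('shoulder',(.025,0,.054)),('latch tip',(-.018,.010,.055)),('tang',(.085,0,.04)),('fork',(.067,0,.06))): print(n,proj(c,pt(*p)).round(1))
u0,v0=proj(c,pt(0,0,.054)).astype(int)
for v in range(v0-50,v0+110,8): print(v,*(V[v,u0-44:u0+45:4]))
E
```

```text
time_s: 19.7
ee_pos: [0.4735, 0.2979, 0.0252]
eef_rot: [-3.142, -0.0, 2.94]
force: [-0.1, 0.2, -0.2]
grip_width: 0.0475
grip_force: 0.0
time_s: 20.53
ee_pos: [0.4829, 0.2779, 0.2095]
eef_rot: [-3.141, -0.001, 2.94]
force: [0.8, -0.3, -0.7]
grip_width: 0.0467
grip_force: 0.0
centre top [333.  208.2]
free end [333.3 177.9]
shoulder [332.7 237.6]
latch tip [345.5 186.6]
tang [331.1 298.4]
fork [332.5 287.1]
158 160 135 106 111 106 101 99 98 103 105 102 104 103 101 94 94 103 106 108 101 92 89 107
166 152 139 130 112 106 98 102 106 103 102 104 102 102 102 105 103 104 99 106 101 86 86 113
174 159 157 160 156 93 79 93 101 86 89 91 90 100 97 94 95 98 35 39 38 44 63 65
182 162 158 159 139 30 32 42 28 31 36 46 44 46 37 34 68 66 63 74 88 82 57 61
190 150 112 109 96 29 25 40 39 40 40 38 37 37 45 52 74 100 106 103 130 76 36 38
198 158 113 110 107 80 94 98 40 38 39 41 39 40 39 51 45 98 99 90 85 79 72 88
206 157 113 109 110 107 101 97 39 39 36 39 41 36 40 51 47 102 107 106 99 94 90 102
214 148 111 109 110 109 103 97 36 37 36 39 40 38 39 38 42 100 107 105 99 94 90 105
222 155 134 131 133 131 120 98 
[... 352 characters left out ...]
 76 83 97 102 110 108 100 85 116 131 128 126 120 113 117 110
262 161 162 160 160 159 158 152 132 92 97 103 106 105 97 82 134 159 158 145 120 114 118 113
270 161 161 161 160 159 145 69 86 123 144 150 156 147 129 84 70 110 129 126 144 137 115 118
278 161 161 162 162 153 105 122 125 120 143 150 155 144 123 76 146 124 112 124 86 65 73 109
286 162 161 162 160 159 120 126 149 115 144 151 153 142 113 129 151 132 137 129 9 47 63 66
294 161 149 159 161 157 149 159 160 147 159 159 158 160 152 157 160 160 152 126 14 11 56 62
302 160 157 158 161 160 158 159 158 153 154 153 155 154 148 159 159 159 159 125 1 6 19 59
310 160 160 160 160 160 160 160 161 160 161 161 160 98 153 161 159 158 159 109 16 15 10 20
```

```bash
python3 - <<'E'
from h import *
c=load('w7');V=cv2.cvtColor(c['color'],cv2.COLOR_RGB2HSV)[:,:,2]
print(*range(338,366))
for v in range(174,210,2): print(v,*V[v,338:366])
for f in ('w6','w7'):pass
for v in(200,212,224,234): 
    r=V[v,300:365].astype(int); d=np.where(r<65)[0]; print(v,d.min()+300,d.max()+300)
c6=load('w2');yw=-.2;ux=np.array([np.cos(yw),np.sin(yw)]);uy=np.array([-ux[1],ux[0]]);s0=np.array([.469,.2985])
for y in(.010,.012,.015): print(y,[proj(c,[*(s0+x*ux+y*uy),.055]).round(1) for x in(-.024,-.012)])
E
```

```text
338 339 340 341 342 343 344 345 346 347 348 349 350 351 352 353 354 355 356 357 358 359 360 361 362 363 364 365
174 103 98 97 97 98 94 94 94 94 93 95 98 97 97 98 96 85 62 35 32 30 37 39 38 40 41 38 36
176 107 104 103 101 101 98 95 93 96 96 96 99 97 98 100 98 84 62 37 30 35 40 39 39 39 36 40 40
178 95 99 99 98 97 94 90 93 93 94 97 99 98 99 99 95 84 62 39 29 39 45 46 46 45 48 44 42
180 65 68 71 69 59 54 51 59 66 77 83 84 87 90 89 87 76 59 45 45 53 54 58 61 58 60 60 55
182 36 45 37 35 35 34 34 49 62 68 68 74 70 71 66 68 67 63 63 66 71 74 74 77 77 79 88 88
184 38 40 40 38 44 49 47 56 70 71 71 72 71 72 69 72 69 65 70 72 84 89 98 96 102 109 122 121
186 39 39 37 41 46 48 52 65 74 72 71 72 72 73 72 75 84 88 89 93 95 98 103 101 104 119 127 127
188 38 34 42 48 52 49 54 62 74 74 74 71 79 86 84 88 94 99 100 101 98 100 101 100 107 119 128 125
190 37 36 45 48 51 51 52 68 74 76 74 80 89 98 100 100 105 103 106 103 102 102 103 103 108 122 130 126
192 38 42 44 47 50 50 56 64 71 74 73 72 74 78 77 78 82 91 99 100 97 96 95 94 103 112 120 113
194 38 35 37 44 47 50 53 59 64 69 71 67 73 71 72 70 73 75 80 74
[... 207 characters left out ...]
37 38 46 42 48 53 50 50 53 53 52 56 75 93 99 103 103 105 108 109 107 104 106 105 105 102 99 96
202 40 42 40 45 50 48 50 50 50 47 47 56 76 91 99 103 105 105 107 109 107 106 105 106 104 100 100 98
204 37 35 41 47 49 50 50 53 53 49 50 53 76 93 98 103 102 107 105 109 110 108 108 104 102 102 100 96
206 38 33 40 42 48 49 51 48 49 44 47 57 77 92 102 101 105 105 107 108 107 107 106 105 102 101 99 98
208 38 39 39 44 48 52 48 51 52 49 47 54 74 93 101 103 105 104 108 109 108 108 107 104 103 100 99 96
200 315 349
212 315 349
224 315 348
234 315 348
0.01 [array([345.6, 179.2]), array([345.4, 193.9])]
0.012 [array([348. , 179.2]), array([347.8, 193.9])]
0.015 [array([351.7, 179.2]), array([351.4, 193.9])]
```

The latch leaf edge sits at column 345, as predicted for shut, and overhangs the head's edge at 349.7. The head is centred on the seat with the shank between the posts, so I'm handing in.

```bash
python3 -c "
from station import ctrl
print(ctrl.hand_in())"
```

```text
the job is handed in; nothing more can be done
None
```

I twisted the square-headed arbor loose, pulled it out and pressed it into the cradle; the last wrist picture shows the latch shut over its head and the shank in the fork. I handed the job in at about 20.6 s, and the hand-in returned no verdict.

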